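# Put the washed gas hob back together

## Robot

A 6-joint arm with a two-finger parallel gripper is mounted at the origin on a cart in front of the work surface, level with it; the furniture and walls round the work are solid. World frame = base frame: x ahead of the robot, y to its left, z up, the work surface at z = 0. Lengths are in mm, angles in rad, forces in N, time in s.
With the tool pointing down it reaches from about 325 to 850 mm from the base axis. Payload 15.5 kg.
Tool frame: the origin (TCP) lies on the centre line of the jaws, within the pads' length; the fingertips stand 11 mm ahead of it and the grasp point (between the pads) lies 8 mm behind it; z points along the fingers, y is the line along which they close (so a half turn about z gives the same grasp; the last joint's range is limited). The gripper opens to 91 mm and grips with 3 to 60 N. Pads are 32 mm wide; open, the fingers measure 118 mm over their backs; the gripper's body (76 mm by 178 mm) begins 60 mm behind the grasp point.
Start: joints at [1.022, 0.494, 1.345, -0, 1.302, -0.096], TCP at [273.424, 562.019, 224.915] pointing down, gripper open.
Joint ranges: [-2.91, 2.91], [-0.82, 2.16], [0.22, 2.67], [-1.22, 4.37], [0.12, 2.79], [-3.08, 3.08]. Speed limits (rad/s): [1.89, 1.89, 2.57, 3.01, 3.01, 3.01].

## Interface

Orientations are given as a unit quaternion [x, y, z, w].
In Python, from station import arm gives the robot as it stands.
- The arm moves only by the tool move_arm, never from a script. Its argument "commands" is a list of rows, each a list of 6 numbers: the shift along the world's x, y, z in cm, then the turn, a rotation vector about the world's x, y, z in units of 6 degrees (1.0 is 6 degrees). In form: [[tx, ty, tz, rx, ry, rz], ...]. A call has 1 to 20 rows; each row shifts and turns the commanded pose from where the row before left it; what a row does not reach is not made up. A row lasts 1/10 s, in which the tool goes at most 50 mm and 8.59 degrees, less where a joint would pass 70% of its speed; a pose out of reach is approached as far as the arm can. A call is refused whole if a number of a shift passes 5 or a number of a turn 1, either way. A call with a gripper value outside its range is refused whole. "gripper" is the finger opening in cm, from 0 to 9.12, set as the call begins (left out, the last holds). The fingers move at their own pace and stop on an object; "squeeze" is the grip in N (left out, the last holds). Time passes only in rows, so rows that do not move let the fingers close. It gives the time, the measured TCP pose, the force, the opening and the grip force at its end, in the units of the state.
- arm.get_obs(): the state, without advancing time (a new reading comes with each control period).
- arm.get_image(name): name is "side" or "top"; returns a dict with "color" (384x512x3 uint8, blue, green, red), "fx", "fy", "cx", "cy" (pixels), "k1" (the pictures are not rectified: a ray, as slopes to the right and down, at radius r is drawn at 1 + k1 r^2 times it, then the intrinsics apply), "R" (3x3) and "t" (3): a world point X has camera coordinates R X + t. Camera axes: x right, y down, z forward; pixel columns grow to the right and rows downward; lengths in mm; the calibration is good to about 2 mm. A picture is of the moment at which its call begins. There is no depth.
- arm.hand_in(): hands the job in; it is judged then, once.
Trained networks look in a picture, given as the dict that the camera call returned (one of the last four; its "shot" number tells which), for a name from the list of things; names that differ only in an ending like _2 or _b are one class to them, and where a whole thing is asked for, a point or a joint stands for the part that bears it (a point fixed in the world has none). Each returns a list of dicts, best first, with "score" (0 to 1); they miss things now and then, are a little off and sometimes report something else, mostly with a low value. They report only what shows in the picture. A call takes as long as a camera call. They do not tell look-alikes from the thing itself.
- arm.search_frame(label, picture): "xy" ([column, row] in pixels, amid what is visible of it).
- arm.spot_point(label, picture): "xy" ([column, row] in pixels: a listed point, or the origin of a listed thing).
The state is a dict: "t": time; "joint_pos": joint angles; "dq": joint speeds; "joint_torque": joint torques, N m; "tool_pos": TCP position; "tool_rot": TCP orientation; "wrist_force": force on the tool from outside, world axes, zero at the start; "ft_torque": the same for the moment, N m; "width": opening from 0.0 (shut) to 1.0 (fully open); "finger_force": force on a finger pad.
Only numpy, scipy, OpenCV 4.12 (cv2) and the standard library are available. Lean on these libraries where they do the work, as an engineer would, in place of code of your own. Each camera call takes 0.05 s, during which the arm holds its last target. There are 200 camera calls.

## Task

The gas hob's burner parts have been washed and stand stacked on the drying stone. Take the stack apart and give each of the two burners its own parts again by size: the aluminium crown fully down in its cup and the black cap lying flat on the crown; and push the loose knob fully down onto the bare spindle, pointing the same way as the knob that is still on.

Things in the scene. Friction and masses are not known exactly. Their poses are not given: they have to be found in the camera images.
- small_crown: Loose small burner crown, bare aluminium, round, flame slots. Origin: centre of underside, z up; round. From origin up: spigot tapering from 19 to 27 mm across, 9 mm high; then body 40 mm across, z = 9 to 23 mm (grip here), with a recess 28 mm across, 6 mm deep in its top. At the start: top of the stack.
- small_cap: Loose small burner cap, flat black disc. Origin: centre of underside, z up; round. From origin up: boss tapering from 17 to 23 mm across, 4 mm high; then disc 50 mm across, z = 4 to 12 mm (grip its edge). On the small crown (boss in the recess) its origin is 19 mm above the crown's. At the start: under the small crown, its boss in the large crown's recess.
- large_crown: Loose large burner crown, bare aluminium, round, flame slots. Origin: centre of underside, z up; round. From origin up: spigot tapering from 38 to 46 mm across, 9 mm high; then body 58 mm across, z = 9 to 23 mm (grip here), with a recess 42 mm across, 6 mm deep in its top. At the start: stands on the large cap.
- large_cap: Loose large burner cap, flat black disc. Origin: centre of underside, z up; round. From origin up: boss tapering from 30 to 36 mm across, 4 mm high; then disc 68 mm across, z = 4 to 12 mm (grip its edge). On the large crown (boss in the recess) its origin is 19 mm above the crown's. At the start: bottom of the stack, on a flat grey stone (9 mm thick, rimless).
- knob: Loose black knob, upright on the grey stone by the stack: skirt 40 mm across, 10 mm high; on it a bar along x, 38 mm long, 18 mm wide, z = 10 to 28 mm: grip across it, above the skirt. Origin: centre of underside, z up, +x to the bar's end with the white line. Below, a D-shaped bore 20 mm deep, 13.1 mm across, its flat on the +x side, 2 mm off the axis.
- small_cup: Small burner's cup, dark steel, fixed on the hob: open, round, 31 mm across inside, 42 outside, 12 mm high, 10 deep. Origin: centre of its foot on the hob's top, z up. The small crown's spigot drops in with 2 mm of play all round and its body rests on the rim: crown origin 3 mm above this one. Left or right of the hob varies.
- large_cup: Large burner's cup, dark steel, fixed on the hob: open, round, 50 mm across inside, 61 outside, 12 mm high, 10 deep. Origin: centre of its foot on the hob's top, z up. The large crown's spigot drops in with 2 mm of play all round and its body rests on the rim: crown origin 3 mm above this one. Left or right of the hob varies.
- spindle: Bare upright steel spindle, 12 mm thick, flat 1.5 mm off its axis, fixed at the front of the steel hob (top 58 mm over the worktop); a knob is fitted 110 mm beside. Origin: on the axis at the hob's top, z up, +x where the flat faces. Tip at z = 18 mm, tapered 3 mm; foot bezel 2 mm high. Knob with the same yaw (within 0.1 rad), 0.55 mm play, slides down onto the bezel, its origin 2 mm above this.
Mind the look-alikes: they are no part of the job. Leave any blue or purple look-alike of the small_crown alone.

How it is judged (in metres and radians):
At the end, for the whole second after the job is handed in: Each crown is fully down in the cup of its size (within 4 mm of centre, upright), each cap lies flat on the crown of its size (within 5 mm of centre, boss in the recess), the knob is upright and fully down on the bare spindle (within 2.5 mm); all released and at rest (horizontal distance between small_crown and small_cup below 0.004 m and angle between each of small_crown, small_cap, large_crown, large_cap's own z axis and vertical below 0.06 rad and z of small_crown in the frame of small_cup between 0.001 and 0.005 m and horizontal distance between small_cap and small_crown below 0.005 m and z of small_cap in the frame of small_crown between 0.017 and 0.021 m and horizontal distance between large_crown and large_cup below 0.004 m and z of large_crown in the frame of large_cup between 0.001 and 0.005 m and horizontal distance between large_cap and large_crown below 0.005 m and z of large_cap in the frame of large_crown between 0.017 and 0.021 m and horizontal distance between knob and spindle below 0.003 m and angle between knob's own z axis and vertical below 0.08 rad and angle between the x axis of knob and the x axis of spindle, either way round below 0.3 rad and z of knob in the frame of spindle between 0 and 0.0045 m and linear speed of each of small_crown, small_cap, large_crown, large_cap, knob below 0.02 m/s); the robot touches nothing.
It also fails if it takes over 141 s, if anything falls off the work surface, if the arm or the gripper's body presses on something with over 40 N, if the wrist force passes 120 N, or if a joint passes its speed limit or range.

## Working session

There is one attempt and no reset: what is moved stays moved. The work goes in short steps, Python scripts to look and compute and a tool call to move; the robot and the scene stay as the last step left them, time stands still between calls to the robot, and variables do not carry over. Pictures are saved under pics/ and viewed, at most 14 in all, crops included, and the job is handed in when it is done.

Besides the shell and the picture viewer there is one more tool, called after ">>>" as name(argument=value, ...), one argument or row to a line, values as JSON. move_arm: Moves the arm, as the interface text tells. Its arguments: {"type":"object","properties":{"commands":{"type":"array","items":{"type":"array","items":{"type":"number"}}},"gripper":{"type":"number"},"squeeze":{"type":"number"}},"required":["commands"]}

```bash
mkdir -p pics; cat > h.py <<'E'
import numpy as np, cv2
from station import arm
def ray(im,xy):
    d=np.array([[im["fx"],0,im["cx"]],[0,im["fy"],im["cy"]],[0,0,1]],float)
    p=cv2.undistortPoints(np.array([[xy]],float),d,np.array([im["k1"],0,0,0.]))[0,0]
    R=np.array(im["R"]);t=np.array(im["t"])
    return -R.T@t, R.T@np.array([p[0],p[1],1])
def atz(im,xy,z):
    o,v=ray(im,xy); return o+v*(z-o[2])/v[2]
def proj(im,X):
    c=np.array(im["R"])@np.array(X,float)+np.array(im["t"]); s=c[:2]/c[2]; s=s*(1+im["k1"]*(s@s))
    return np.array([im["fx"]*s[0]+im["cx"],im["fy"]*s[1]+im["cy"]])
def tri(a,b):
    (o1,v1),(o2,v2)=a,b
    A=np.stack([v1,-v2],1); s=np.linalg.lstsq(A,o2-o1,rcond=None)[0]
    p,q=o1+s[0]*v1,o2+s[1]*v2
    return (p+q)/2,np.linalg.norm(p-q)
E
python3 - <<'E'
from h import *
np.set_printoptions(precision=1,suppress=True)
T=arm.get_image("top");S=arm.get_image("side")
cv2.imwrite("pics/t0.png",cv2.resize(T["color"],(800,600),interpolation=cv2.INTER_CUBIC));cv2.imwrite("pics/s0.png",cv2.resize(S["color"],(800,600),interpolation=cv2.INTER_CUBIC))
print([-np.array(i["R"]).T@np.array(i["t"]) for i in (T,S)],T["fx"],S["fx"])
for n in "small_crown small_cap large_crown large_cap knob small_cup large_cup spindle".split():
    for nm,i in(("T",T),("S",S)):
        print(n,nm,[(np.round(d["score"],2),np.round(d["xy"],1)) for d in arm.spot_point(n,i)[:4]],'|',[(np.round(d["score"],2),np.round(d["xy"],1)) for d in arm.search_frame(n,i)[:4]])
print(arm.get_obs())
E
```

```text
[array([ 182.2,  -22.2, 1242.8]), array([-305.1, -126.7,  870.3])] 480.16873854918356 429.852139868513
small_crown T [(np.float64(0.79), array([185.6, 186.3])), (np.float64(0.74), array([168.9, 253.2])), (np.float64(0.62), array([323.2, 254.8])), (np.float64(0.48), array([238. , 212.9]))] | [(np.float64(0.66), array([169.5, 251.3])), (np.float64(0.52), array([323.4, 253. ])), (np.float64(0.47), array([236.9, 208.7])), (np.float64(0.44), array([181. , 183.8]))]
small_crown S [(np.float64(0.62), array([173.1, 246.7])), (np.float64(0.56), array([328.2, 270.6])), (np.float64(0.54), array([196. , 192.4])), (np.float64(0.53), array([250. , 221.4]))] | [(np.float64(0.8), array([332.1, 266.2])), (np.float64(0.69), array([169.7, 242.1])), (np.float64(0.6), array([197.7, 185.6])), (np.float64(0.51), array([248.2, 218.8]))]
small_cap T [(np.float64(0.39), array([187.3, 189.1]))] | [(np.float64(0.59), array([193.8, 187.2])), (np.float64(0.38), array([151.1, 194.9]))]
small_cap S [(np.float64(0.49), array([198.7, 196. ]))] | [(np.float64(0.67), array([200.4, 197.8])), (np.float64(0.29), array([37
[... 921 characters left out ...]
([206.2, 202.2]))] | [(np.float64(0.93), array([374.6, 173.4])), (np.float64(0.47), array([315., 169.]))]
spindle T [(np.float64(0.43), array([364.6, 183.3]))] | [(np.float64(0.57), array([361.8, 185.9]))]
spindle S [(np.float64(0.59), array([375. , 205.2]))] | [(np.float64(0.52), array([371.5, 204.7]))]
{'t': 1.7, 'joint_pos': array([ 1. ,  0.5,  1.3,  0. ,  1.3, -0.1]), 'dq': array([-0., -0.,  0.,  0.,  0., -0.]), 'joint_torque': array([ -0. , -87.9, -38.2,   0.1,   0. ,   0. ]), 'tool_pos': array([273.4, 562. , 224.9]), 'tool_rot': array([ 0.2,  1. , -0. , -0. ]), 'wrist_force': array([-0.3,  1. ,  0.5]), 'ft_torque': array([-0., -0., -0.]), 'finger_force': 0.0, 'width': 1.00177464096298}
```

View pics/t0.png

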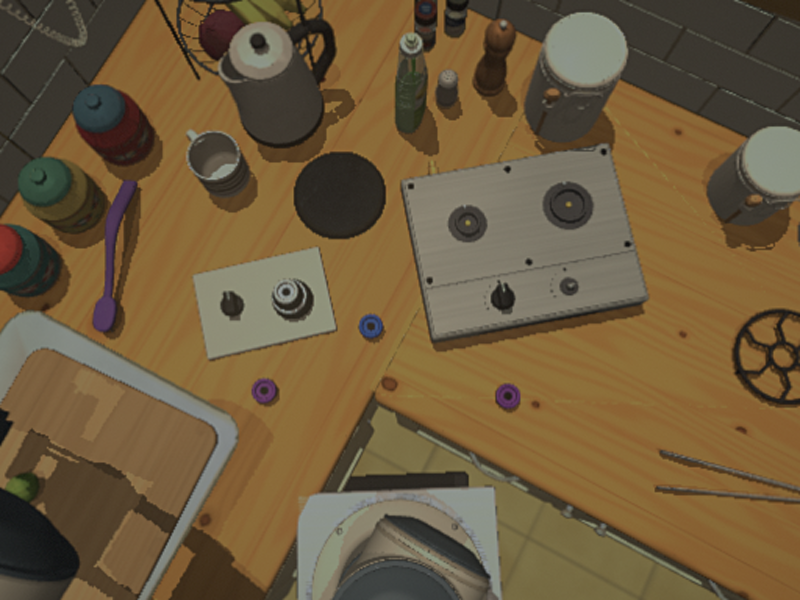

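View pics/s0.png

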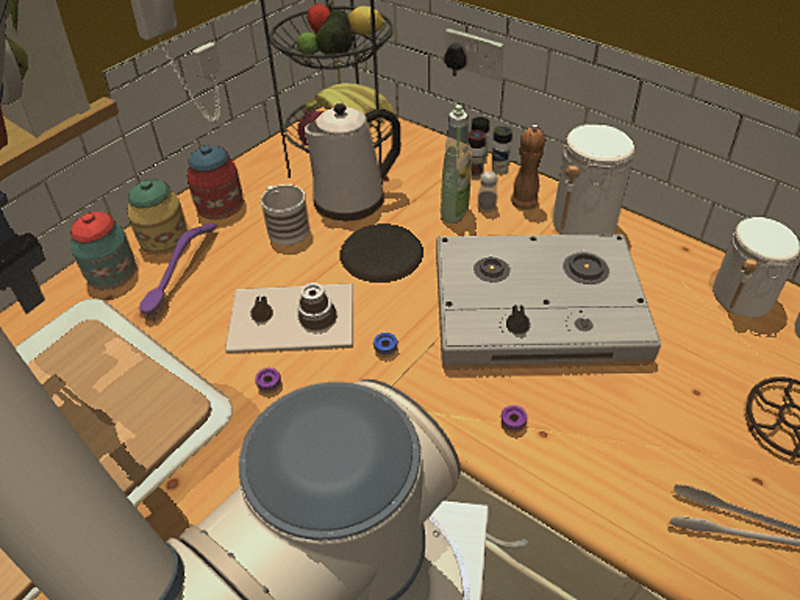

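```bash
cat >> h.py <<'E'
from scipy.optimize import minimize
def gm(im):
    g=cv2.cvtColor(im["color"],cv2.COLOR_BGR2GRAY).astype(np.float32)
    return cv2.GaussianBlur(np.hypot(cv2.Sobel(g,cv2.CV_32F,1,0),cv2.Sobel(g,cv2.CV_32F,0,1)),(0,0),1.0)
def circ(im,x,y,z,r,n=72):
    a=np.linspace(0,2*np.pi,n,endpoint=False)
    return np.array([proj(im,[x+r*np.cos(t),y+r*np.sin(t),z]) for t in a],np.float32)
def fit(im,x0,circles,span=10,vis=None):
    G=gm(im)
    def f(p):
        s=0
        for r,z in circles:
            q=circ(im,p[0],p[1],z,r); s+=np.sqrt(cv2.remap(G,q[:,0:1].copy(),q[:,1:2].copy(),cv2.INTER_LINEAR)).mean()
        return -s
    c=[(f((x0[0]+i,x0[1]+j)),i,j) for i in range(-span,span+1,2) for j in range(-span,span+1,2)]
    b=min(c); r=minimize(f,[x0[0]+b[1],x0[1]+b[2]],method="Nelder-Mead",options=dict(xatol=.05,fatol=.01,initial_simplex=np.array([[0,0],[1.5,0],[0,1.5]])+[x0[0]+b[1],x0[1]+b[2]]))
    return r.x,-r.fun
E
python3 - <<'E'
from h import *
np.set_printoptions(precision=1,suppress=True)
T=arm.get_image("top");S=arm.get_image("side")
z=58
jobs={"small_crown":((186.5,186.8),75,[(20,75),(14,75)]),"small_crown_s":((186.5,186.8),75,[(20,75)]),
"small_cap":((187,189),52,[(25,52)]),"large_crown":((187,189),44,[(29,44)]),"large_cap":((187,190),21,[(34,21)]),
"knob":((149.,195.),19,[(20,19)]),
"small_cup":((298,142.5),70,[(15.5,70),(21,70)]),"large_cup":((364,131),70,[(25,70),(30.5,70)])}
for n,(xy,zz,cs) in jobs.items():
    p=atz(T,xy,zz)[:2]
    print(n,p,[fit(i,p,cs) for i in (T,S)])
def tri2(a,b): return tri(ray(T,a),ray(S,b))
print("spindle tri",tri2((364.6,183.3),(375,205.2)),"knob",tri2((151.3,197.3),(165.1,202)))
for n,a,b in(("fitted",(321.5,190),(331,206)),("spin",(364,183),(373.5,206)) ): print(n,atz(T,a,75),atz(S,b,75))
# hob corners
for nm,i,cs in (("T",T,[(403,181),(607,147),(647,298),(433,337)]),("S",S,[(438,237),(624,235),(658,346),(443,346)])):
    print(nm,[atz(i,np.array(c)*.64,58)[:2] for c in cs])
def crop(i,x,y,w,h): return cv2.resize(i["color"][y:y+h,x:x+w],None,fx=800/w/2,fy=300/h,interpolation=cv2.INTER_CUBIC)
V=np.vstack([np.hstack([crop(T,130,160,100,75),crop(T,295,150,100,75)]),np.hstack([crop(S,140,170,100,75),crop(S,300,165,100,75)])])
cv2.imwrite("pics/c0.png",cv2.convertScaleAbs(V,alpha=1.3))
E
```

```text
small_crown [464.  152.5] [(array([451.8, 150.6]), np.float64(28.280641555786133)), (array([462.6, 159.2]), np.float64(35.707183837890625))]
small_crown_s [464.  152.5] [(array([452.7, 153.3]), np.float64(14.778385162353516)), (array([464.3, 162.4]), np.float64(16.24591827392578))]
small_cap [463.7 154.7] [(array([449.4, 146.7]), np.float64(14.676793098449707)), (array([458.3, 160.6]), np.float64(20.516578674316406))]
large_crown [465.6 155.9] [(array([452.7, 151.7]), np.float64(14.97427749633789)), (array([465.9, 163. ]), np.float64(18.937135696411133))]
large_cap [468.4 159.4] [(array([462.4, 158.2]), np.float64(14.27125358581543)), (array([457.6, 157.5]), np.float64(17.47867774963379))]
knob [459.3 258.6] [(array([459.5, 260.6]), np.float64(14.72281265258789)), (array([455.6, 260.1]), np.float64(17.48778533935547))]
small_cup [ 570.6 -132.6] [(array([ 577. , -120.1]), np.float64(18.756526947021484)), (array([ 574.5, -123.3]), np.float64(27.589641571044922))]
large_cup [ 594.6 -303.2] [(array([ 591.1, -316. ]), np.float64(16.374149322509766)), (array([ 599.1, -300.5]), np.float64(24.62245750427246))]
spindle tri (array([ 456.6, -294.1,   71.5]), np.float64(2.318560719624659)) knob (array([452.1, 259.1,  15. ]), np.float64(11.777811311264239))
fitted [ 442.7 -183.7   75. ] [ 437.  -183.2   75. ]
spin [ 456.5 -290.7   75. ] [ 450.3 -290.6   75. ]
T [array([651.6, -32.9]), array([ 698.1, -378.5]), array([ 435.6, -418.2]), array([385.1, -71. ])]
S [array([650. , -31.4]), array([ 702.2, -381.1]), array([ 427.9, -414.1]), array([386. , -68.9])]
```

View pics/c0.png

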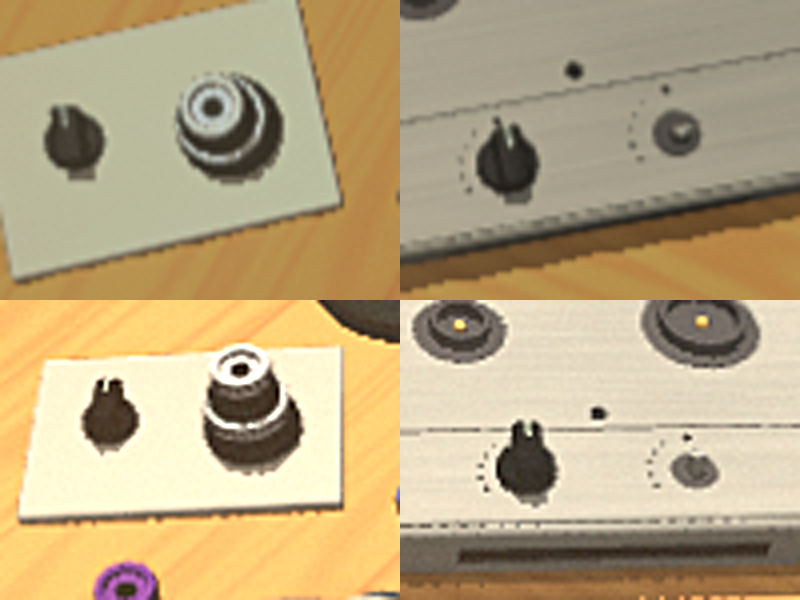

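```bash
cat >> h.py <<'E'
K=8
def hullmask(im,solids,x0,y0,w,h):
    m=np.zeros((h*K,w*K),np.float32)
    for P in solids:
        q=np.array([proj(im,p) for p in P]); q=((q-[x0,y0]+.5)*K-.5)
        cv2.fillConvexPoly(m,cv2.convexHull(np.round(q*16).astype(np.int32)),1.,cv2.LINE_8,4)
    return cv2.resize(m,(w,h),interpolation=cv2.INTER_AREA)
def cyl(x,y,r,za,zb):
    a=np.linspace(0,2*np.pi,40); return [[x+r*np.cos(t),y+r*np.sin(t),z] for z in (za,zb) for t in a]
def knobS(x,y,yaw,z):
    c,s=np.cos(yaw),np.sin(yaw)
    b=[[x+c*u-s*v,y+s*u+c*v,zz] for u in(-19,19) for v in(-9,9) for zz in(z+10,z+28)]
    return [cyl(x,y,20,z,z+10),b]
def fitsil(im,f,p0,step,fg,bg,half=16,joint=None):
    c=np.round(proj(im,[p0[0],p0[1],f.z])).astype(int); x0,y0=c-half
    g=cv2.cvtColor(im["color"],cv2.COLOR_BGR2GRAY).astype(np.float32)[y0:y0+2*half,x0:x0+2*half]
    d=np.clip((bg-g)/(bg-fg),0,1)
    return lambda p:float(((cv2.GaussianBlur(hullmask(im,f(p),x0,y0,2*half,2*half)-d,(0,0),.7))**2).sum())
def nm(F,p0,step):
    sx=np.vstack([p0]+[np.array(p0)+np.eye(len(p0))[i]*step[i] for i in range(len(p0))])
    r=minimize(F,p0,method="Nelder-Mead",options=dict(initial_simplex=sx,xatol=.02,fatol=1e-3,maxiter=250)); return r.x,r.fun
E
python3 - <<'E'
from h import *
np.set_printoptions(precision=2,suppress=True)
T=arm.get_image("top");S=arm.get_image("side")
for n,z,p0 in(("loose",9,[459,261]),("fitted",60,[438,-183])):
    f=lambda p:knobS(p[0],p[1],p[2],z)
    f.z=z+14
    for nmv,ims in(("T",[T]),("S",[S])):
        best=None
        for yaw in(-.3,.1,.5):
            Fs=[fitsil(i,f,p0,0,35,85,14) for i in ims]
            r=nm(lambda p:sum(F(p) for F in Fs),[*p0,yaw],[4,4,.2])
            if best is None or r[1]<best[1]:best=r
        print(n,nmv,best)
def blob(im,c,h,cond):
    c=np.round(c).astype(int); w=im["color"][c[1]-h:c[1]+h+1,c[0]-h:c[0]+h+1].astype(float)
    m=cond(w); ys,xs=np.mgrid[-h:h+1,-h:h+1]; return np.array([(xs*m).sum(),(ys*m).sum()])/m.sum()+c
y=lambda w:np.clip(w[...,2]-w[...,0]-25,0,None)
for n,a,b in(("small",(299.2,142.4),(314,171.2)),("large",(363.2,130.9),(375.4,170.6))):
    p,q=blob(T,a,4,y),blob(S,b,4,y); print(n,p,q,tri(ray(T,p),ray(S,q)),atz(T,p,62),atz(S,q,62))
g=T["color"].mean(2); print(g[178:188,358:371].astype(int)); gs=S["color"].mean(2); print(gs[201:213,367:381].astype(int))
print("bezel",atz(T,(363.6,182.6),60),atz(S,(373.1,207.1),60))
for n,a,b,z in(("sc hole",(182.4,186.4),(199.8,187.1),69),("sctop",(182.4,186.9),(199.8,187.1),75)):print(n,atz(T,a,z),atz(S,b,z),tri(ray(T,a),ray(S,b)))
def ov(i,x,y,w,h,cs,s=8):
    c=cv2.resize(i["color"][y:y+h,x:x+w],None,fx=s,fy=s,interpolation=cv2.INTER_CUBIC); c=cv2.convertScaleAbs(c,alpha=1.3)
    for (X,Y,z,r),col in cs: cv2.polylines(c,[np.round((circ(i,X,Y,z,r)-[x,y]+.5)*s-.5).astype(np.int32)],True,col,1)
    return c
a=(464,159.5)
cs=[((*a,75,20),(0,0,255)),((*a,75,14),(0,0,255)),((*a,52,25),(0,255,0)),((*a,44,29),(255,0,0)),((*a,21,34),(255,0,255))]
cv2.imwrite("pics/o1.png",np.hstack([ov(T,165,168,45,45,cs),ov(S,180,170,50,45,cs)]))
E
```

```text
loose T (array([459.63, 262.25,   0.03]), np.float64(28.976991653442383))
loose S (array([461.47, 261.87,   0.24]), np.float64(21.03807258605957))
fitted T (array([ 442.92, -184.85,    0.85]), np.float64(15.540111541748047))
fitted S (array([ 443.91, -183.73,    0.11]), np.float64(17.239225387573242))
small [298.91 142.21] [314.39 170.8 ] (array([ 572.84, -134.91,   65.  ]), np.float64(0.9821001518026956)) [ 573.91 -135.69   62.  ] [ 575.98 -134.45   62.  ]
large [363.44 130.42] [375.03 169.92] (array([ 597.81, -302.71,   65.36]), np.float64(0.6289043667614291)) [ 599.03 -303.84   62.  ] [ 601.49 -303.13   62.  ]
[[117 115 100  75  66  61  67  73  79  91 111 116 114]
 [116  91  72  60  58  58  58  56  57  64  86 109 114]
 [107  70  60  58  58  60  59  61  66  60  61  83 110]
 [ 86  60  58  60  58  71  81  90  97  89  66  78 109]
 [ 73  54  59  61  53  77 106 120  99  73  60  65 107]
 [ 70  54  58  60  48  55  78  96  71  54  55  55  93]
 [ 83  60  58  60  51  39  43  53  40  41  53  54 101]
 [ 90  59  56  60  57  41  35  34  35  48  55  63 110]
 [110  79  55  55  59  55  54  53  53  
[... 373 characters left out ...]
 77  84  86  71  66  71  75  77  81  83 100 168 167]
 [135  70  79  89  79  67  72  74  67  85  85  88 126 171]
 [179  91  74  84  94  73  68  68  60  62  89  80 111 175]
 [172 136  82  78  85  88  58  58  64  89  77  74 119 175]
 [173 181 137  84  71  81  77  78  84  75  72 107 158 174]
 [165 166 174 151  95  99  86  86  91  99 126 177 169 166]
 [167 166 169 169 177 179 149 156 155 178 174 168 169 169]]
bezel [ 461.11 -293.19   60.  ] [ 460.5 -292.5   60. ]
sc hole [466.86 163.71  69.  ] [467.46 163.26  69.  ] (array([466.78, 163.32,  69.65]), np.float64(0.5977892335411032))
sctop [464.12 162.77  75.  ] [461.67 161.08  75.  ] (array([465.12, 162.88,  71.33]), np.float64(0.9510866047640345))
```

View pics/o1.png

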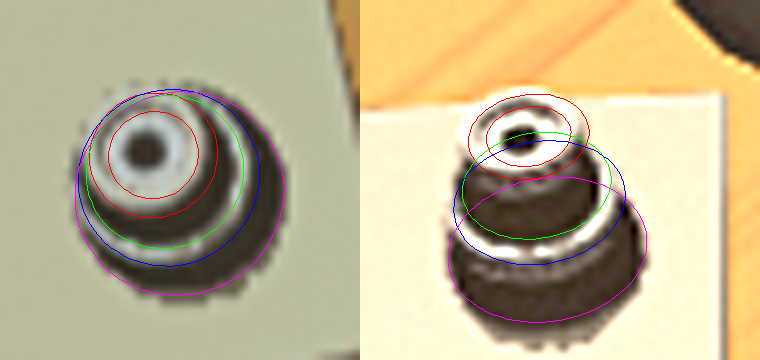

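>>> move_arm(
  commands=[
    [1.38,-2.86,0,0,0,0.35],
    [1.38,-2.86,0,0,0,0.35],
    [1.38,-2.86,0,0,0,0.35],
    [1.38,-2.86,0,0,0,0.35],
    [1.38,-2.86,0,0,0,0.35],
    [1.38,-2.86,0,0,0,0.35],
    [1.38,-2.86,0,0,0,0.35],
    [1.38,-2.86,0,0,0,0.35],
    [1.38,-2.86,0,0,0,0.35],
    [1.38,-2.86,0,0,0,0.35],
    [1.38,-2.86,0,0,0,0.35],
    [1.38,-2.86,0,0,0,0.35],
    [1.38,-2.86,0,0,0,0.35],
    [1.38,-2.86,0,0,0,0.35],
    [0,0,0,0,0,0],
  ],
  gripper=9.12,
  squeeze=15,
)

```text
t: 3.4
tool_pos: [468.1, 159.0, 225.0]
tool_rot: [-0.029, 1.0, -0.0, 0.0]
wrist_force: [0.6, 0.7, 0.1]
width: 0.998
finger_force: 0.0
```

>>> move_arm(
  commands=[
    [-0.15,0.25,-3,0,0,0],
    [0,0,-3,0,0,0],
    [0,0,-3,0,0,0],
    [0,0,-3,0,0,0],
    [0,0,0,0,0,0],
  ],
)

```text
t: 3.9
tool_pos: [463.1, 164.1, 102.3]
tool_rot: [-0.03, 1.0, -0.0, -0.003]
wrist_force: [0.6, 0.7, 1.1]
width: 0.998
finger_force: 0.0
```

```bash
python3 - <<'E'
from h import *
T=arm.get_image("top");S=arm.get_image("side");o=arm.get_obs();print(o["tool_pos"],o["tool_rot"])
c=lambda i,x,y:cv2.convertScaleAbs(cv2.resize(i["color"][y:y+75,x:x+50],None,fx=8,fy=8,interpolation=cv2.INTER_CUBIC),alpha=1.3)
cv2.imwrite("pics/m1.png",np.hstack([c(T,160,150),c(S,175,145)]))
E
```

```text
[464.98419241 164.42014241 105.33007164] [-3.01740789e-02  9.99544565e-01 -4.54894602e-05 -4.30266301e-04]
```

View pics/m1.png

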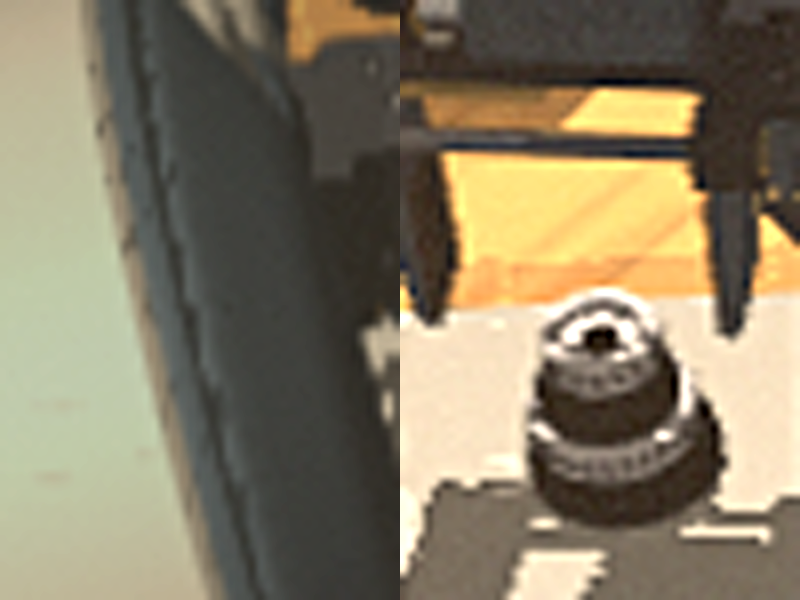

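>>> move_arm(
  commands=[
    [0.15,-0.2,-2,0,0,0],
    [0,0,-1.3,0,0,0],
    [0,0,-0.65,0,0,0],
    [0,0,0,0,0,0],
    [0,0,0,0,0,0],
  ],
)

```text
t: 4.5
tool_pos: [467.2, 162.3, 66.4]
tool_rot: [-0.03, 1.0, 0.0, 0.001]
wrist_force: [-0.9, -1.1, 0.9]
width: 1.003
finger_force: 0.0
```

>>> move_arm(
  commands=[
    [0,0,0,0,0,0],
    [0,0,0,0,0,0],
    [0,0,0,0,0,0],
    [0,0,0,0,0,0],
    [0,0,0,0,0,0],
    [0,0,0,0,0,0],
    [0,0,0,0,0,0],
    [0,0,0,0,0,0],
  ],
  gripper=3.4,
)

```text
t: 5.3
tool_pos: [466.6, 162.2, 65.4]
tool_rot: [-0.03, 1.0, 0.0, -0.0]
wrist_force: [0.4, 0.1, 0.2]
width: 0.433
finger_force: 15.0
```

>>> move_arm(
  commands=[
    [0,0,1,0,0,0],
    [0,0,2.5,0,0,0],
    [0,0,2.5,0,0,0],
    [0.89,-2.475,0,0,0,0],
    [0.89,-2.475,0,0,0,0],
    [0.89,-2.475,0,0,0,0],
    [0.89,-2.475,0,0,0,0],
    [0.89,-2.475,0,0,0,0],
    [0.89,-2.475,0,0,0,0],
    [0.89,-2.475,0,0,0,0],
    [0.89,-2.475,0,0,0,0],
    [0.89,-2.475,0,0,0,0],
    [0.89,-2.475,0,0,0,0],
    [0.89,-2.475,0,0,0,0],
    [0.89,-2.475,0,0,0,0],
    [0,0,0,0,0,0],
    [0,0,0,0,0,0],
    [0,0,0,0,0,0],
  ],
)

```text
t: 7.1
tool_pos: [573.0, -134.1, 125.7]
tool_rot: [-0.03, 1.0, 0.0, -0.0]
wrist_force: [-0.1, 0.1, -0.3]
width: 0.438
finger_force: 15.0
```

```bash
cat >> h.py <<'E'
def ov(i,x,y,w,h,cs,s=8):
    c=cv2.resize(i["color"][y:y+h,x:x+w],None,fx=s,fy=s,interpolation=cv2.INTER_CUBIC); c=cv2.convertScaleAbs(c,alpha=1.3)
    for (X,Y,z,r),col in cs: cv2.polylines(c,[np.round((circ(i,X,Y,z,r)-[x,y]+.5)*s-.5).astype(np.int32)],True,col,1)
    return c
E
python3 - <<'E'
from h import *
T=arm.get_image("top");S=arm.get_image("side");o=arm.get_obs();p=o["tool_pos"];print(p,o["tool_rot"])
z0=p[2]-65.3+52; a=p[:2]; b=(573.3,-135)
cs=[((*a,z0+23,20),(0,0,255)),((*a,z0+9,20),(0,0,255)),((*a,z0+17,2),(0,0,255)),((*b,70,15.5),(0,255,0)),((*b,70,21),(0,255,0)),((*b,58,21),(255,0,0)),((598.2,-302.9,70,25),(0,255,0)),((598.2,-302.9,70,30.5),(0,255,0)),((598.2,-302.9,58,30.5),(255,0,0))]
cv2.imwrite("pics/m2.png",np.vstack([ov(T,280,110,100,37,cs),ov(S,300,148,100,38,cs)]))
E
```

```text
[ 573.13179216 -134.03631894  125.63812339] [-3.05636276e-02  9.99532814e-01  8.09035183e-05 -1.04533327e-04]
```

View pics/m2.png

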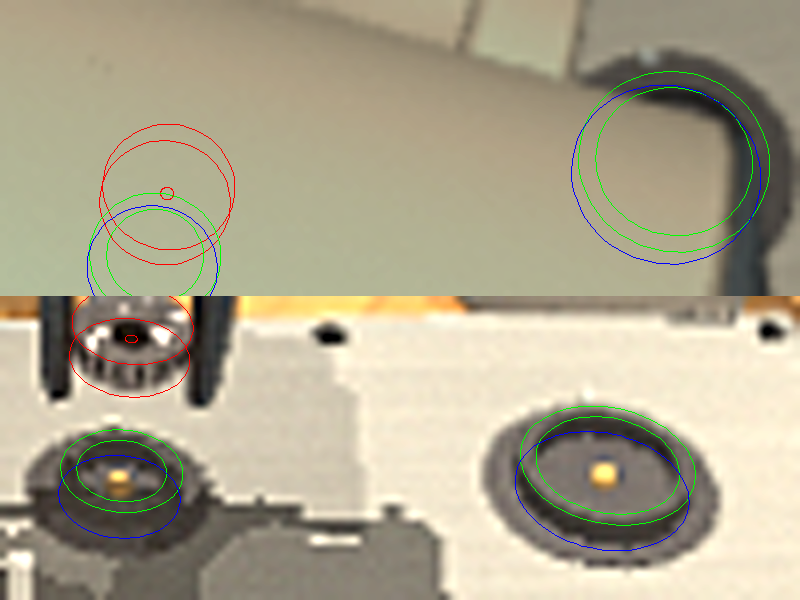

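>>> move_arm(
  commands=[
    [0,-0.1,-2,0,0,0],
    [0,0,-1,0,0,0],
    [0,0,-0.5,0,0,0],
    [0,0,-0.4,0,0,0],
    [0,0,-0.4,0,0,0],
    [0,0,-0.2,0,0,0],
    [0,0,0,0,0,0],
  ],
)

```text
t: 7.9
tool_pos: [573.6, -135.9, 81.0]
tool_rot: [-0.03, 1.0, -0.0, 0.0]
wrist_force: [-1.9, 0.6, 8.5]
width: 0.434
finger_force: 18.5
```

>>> move_arm(
  commands=[
    [0,0,-0.2,0,0,0],
    [0,0,-0.2,0,0,0],
    [0,0,-0.1,0,0,0],
    [0,0,0,0,0,0],
    [0,0,0,0,0,0],
  ],
)

```text
t: 8.4
tool_pos: [574.2, -136.1, 79.1]
tool_rot: [-0.03, 1.0, -0.001, 0.002]
wrist_force: [-15.0, 3.9, 60.7]
width: 0.437
finger_force: 42.7
```

>>> move_arm(
  commands=[
    [0,0,0.5,0,0,0],
    [-0.2,0.05,0,0,0,0],
    [-0.1,0,0,0,0,0],
    [0,0,0,0,0,0],
  ],
)

```text
t: 8.8
tool_pos: [571.3, -135.5, 80.9]
tool_rot: [-0.03, 1.0, -0.0, 0.001]
wrist_force: [3.2, 1.3, 8.3]
width: 0.432
finger_force: 19.2
```

>>> move_arm(
  commands=[
    [0,0,-0.2,0,0,0],
    [0,0,-0.2,0,0,0],
    [0,0,-0.1,0,0,0],
    [0,0,0,0,0,0],
  ],
)

```text
t: 9.2
tool_pos: [571.8, -135.1, 76.7]
tool_rot: [-0.03, 1.0, -0.0, 0.002]
wrist_force: [1.4, 7.3, 22.1]
width: 0.451
finger_force: 15.0
```

>>> move_arm(
  commands=[
    [0,0.1,0,0,0,0],
    [0,0,-0.1,0,0,0],
    [0,0,0,0,0,0],
    [0,0,0,0,0,0],
  ],
)

```text
t: 9.6
tool_pos: [571.9, -134.9, 75.7]
tool_rot: [-0.03, 1.0, -0.001, 0.002]
wrist_force: [-0.2, -0.5, 21.3]
width: 0.449
finger_force: 15.0
```

```bash
python3 - <<'E'
from h import *
S=arm.get_image("side");o=arm.get_obs();p=o["tool_pos"];print(p,o["wrist_force"],o["ft_torque"],o["width"])
a=p[:2]
cs=[((*a,84,20),(0,0,255)),((*a,70,20),(0,0,255))]
cv2.imwrite("pics/m3.png",np.hstack([ov(S,295,145,40,45,[],10),ov(S,295,145,40,45,cs,10)]))
E
```

```text
[ 571.87331779 -134.95575441   75.68328347] [-0.24853512 -0.79294841 21.07908865] [ 0.01783886 -0.0424054  -0.06464578] 0.45464574046286726
```

View pics/m3.png

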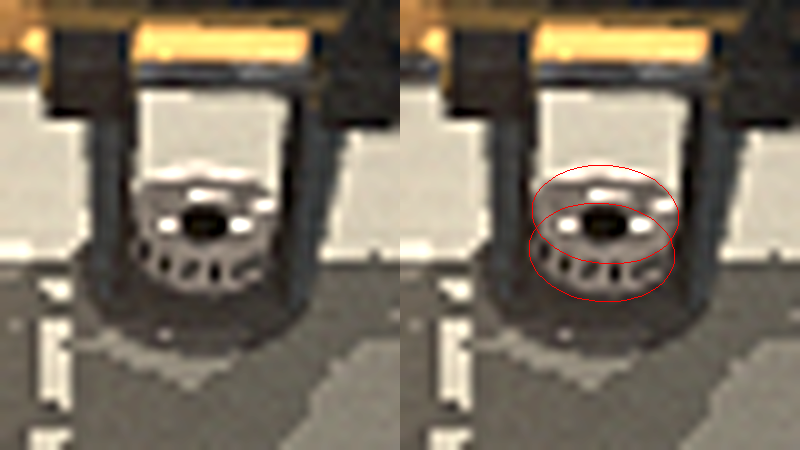

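>>> move_arm(
  commands=[
    [0,0,0,0,0,0],
    [0,0,0,0,0,0],
    [0,0,0,0,0,0],
    [0,0,0,0,0,0],
    [0,0,0.5,0,0,0],
    [0,0,2,0,0,0],
    [0,0,3,0,0,0],
    [0,0,2,0,0,0],
    [-1.1,3,0,0,0,0],
    [-1.1,3,0,0,0,0],
    [-1.1,3,0,0,0,0],
    [-1.1,3,0,0,0,0],
    [-1.1,3,0,0,0,0],
    [-1.1,3,0,0,0,0],
    [-1.1,3,0,0,0,0],
    [-1.1,3,0,0,0,0],
    [-1.1,3,0,0,0,0],
    [-0.7,2.65,0,0,0,0],
  ],
  gripper=9.12,
)

```text
t: 11.45
tool_pos: [463.5, 163.4, 149.8]
tool_rot: [-0.03, 1.0, 0.0, -0.0]
wrist_force: [0.8, 0.4, 0.1]
width: 0.997
finger_force: 0.0
```

```bash
python3 - <<'E'
from h import *
T=arm.get_image("top");S=arm.get_image("side");o=arm.get_obs();p=o["tool_pos"];print(p)
b=(573.3,-135)
a=(465,160.5)
cs=[((*b,84,20),(0,0,255)),((*b,84,14),(0,0,255)),((*b,58,21),(255,0,0)),((*a,52,25),(0,255,0)),((*a,44,29),(255,0,0)),((*a,21,34),(255,0,255))]
cv2.imwrite("pics/m4.png",np.vstack([np.hstack([ov(T,282,125,36,36,cs),ov(T,166,170,36,36,cs)]),np.hstack([ov(S,296,150,36,36,cs),ov(S,185,175,36,36,cs)])]))
E
```

```text
[463.47741486 164.5171836  149.73966283]
```

View pics/m4.png

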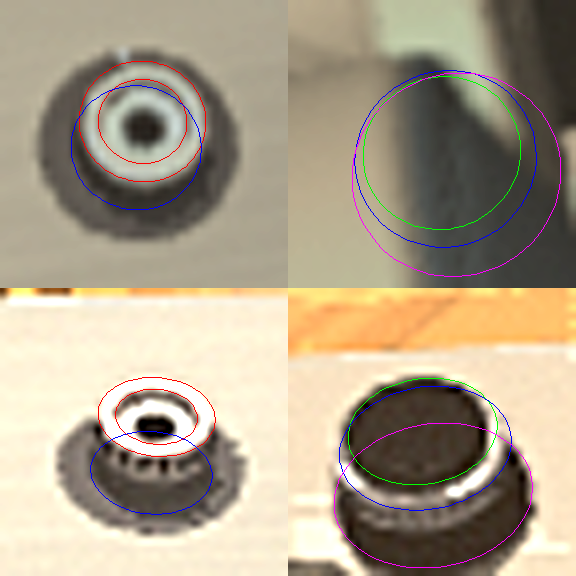

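>>> move_arm(
  commands=[
    [0.18,-0.35,-3,0,0,0],
    [0,0,-3,0,0,0],
    [0,0,-2,0,0,0],
    [0,0,-1,0,0,0],
    [0,0,0,0,0,0],
    [0,0,0,0,0,0],
    [0,0,0,0,0,0],
  ],
)

```text
t: 12.25
tool_pos: [466.9, 158.7, 60.4]
tool_rot: [-0.03, 1.0, 0.0, 0.001]
wrist_force: [-0.2, -0.6, 1.0]
width: 1.002
finger_force: 0.0
```

>>> move_arm(
  commands=[
    [-0.15,0.2,-0.2,0,0,0],
    [0,0,-0.2,0,0,0],
    [0,0,0,0,0,0],
    [0,0,0,0,0,0],
  ],
)

```text
t: 12.65
tool_pos: [464.7, 160.7, 55.5]
tool_rot: [-0.03, 1.0, 0.0, 0.0]
wrist_force: [-0.3, -0.9, -0.2]
width: 1.003
finger_force: 0.0
```

>>> move_arm(
  commands=[
    [0,0,0,0,0,0],
    [0,0,0,0,0,0],
    [0,0,0,0,0,0],
    [0,0,0,0,0,0],
    [0,0,0,0,0,0],
    [0,0,0,0,0,0],
    [0,0,0,0,0,0],
    [0,0,0,0,0,0],
  ],
  gripper=4.4,
)

```text
t: 13.45
tool_pos: [464.8, 160.6, 55.4]
tool_rot: [-0.03, 1.0, 0.0, 0.0]
wrist_force: [-0.7, 0.0, 0.2]
width: 0.542
finger_force: 15.0
```

>>> move_arm(
  commands=[
    [0,0,1,0,0,0],
    [0,0,3,0,0,0],
    [0,0,3,0,0,0],
    [0.89,-2.46,1,0,0,0],
    [0.89,-2.46,0,0,0,0],
    [0.89,-2.46,0,0,0,0],
    [0.89,-2.46,0,0,0,0],
    [0.89,-2.46,0,0,0,0],
    [0.89,-2.46,0,0,0,0],
    [0.89,-2.46,0,0,0,0],
    [0.89,-2.46,0,0,0,0],
    [0.89,-2.46,0,0,0,0],
    [0.89,-2.46,0,0,0,0],
    [0.89,-2.46,0,0,0,0],
    [0.89,-2.46,0,0,0,0],
    [0,0,0,0,0,0],
    [0,0,0,0,0,0],
    [0,0,0,0,0,0],
    [0,0,0,0,0,0],
  ],
)

```text
t: 15.35
tool_pos: [571.2, -133.7, 135.6]
tool_rot: [-0.031, 1.0, 0.0, -0.0]
wrist_force: [0.3, 0.5, -0.0]
width: 0.534
finger_force: 15.0
```

>>> move_arm(
  commands=[
    [0.05,-0.12,-2,0,0,0],
    [0,0,-1,0,0,0],
    [0,0,-0.5,0,0,0],
    [0,0,-0.3,0,0,0],
    [0,0,0,0,0,0],
    [0,0,0,0,0,0],
  ],
)

```text
t: 15.95
tool_pos: [572.2, -135.8, 97.8]
tool_rot: [-0.03, 1.0, -0.0, 0.0]
wrist_force: [0.0, -0.5, -0.8]
width: 0.54
finger_force: 15.0
```

>>> move_arm(
  commands=[
    [0,0,-0.1,0,0,0],
    [0,0,-0.1,0,0,0],
    [0,0,0,0,0,0],
    [0,0,0,0,0,0],
  ],
)

```text
t: 16.35
tool_pos: [572.1, -135.8, 95.5]
tool_rot: [-0.03, 1.0, -0.0, 0.0]
wrist_force: [0.0, -0.7, -0.9]
width: 0.54
finger_force: 15.0
```

>>> move_arm(
  commands=[
    [0,0,-0.05,0,0,0],
    [0,0,0,0,0,0],
    [0,0,0,0,0,0],
    [0,0,0,0,0,0],
    [0,0,2,0,0,0],
    [0,0,3,0,0,0],
    [-0.89,2.47,0,0,0,0],
    [-0.89,2.47,0,0,0,0],
    [-0.89,2.47,0,0,0,0],
    [-0.89,2.47,0,0,0,0],
    [-0.89,2.47,0,0,0,0],
    [-0.89,2.47,0,0,0,0],
    [-0.89,2.47,0,0,0,0],
    [-0.89,2.47,0,0,0,0],
    [-0.89,2.47,0,0,0,0],
    [-0.89,2.47,0,0,0,0],
    [-0.89,2.47,0,0,0,0],
    [-0.89,2.47,0,0,0,0],
    [0,0,0,0,0,0],
    [0,0,0,0,0,0],
  ],
  gripper=9.12,
)

```text
t: 18.35
tool_pos: [465.2, 160.9, 145.0]
tool_rot: [-0.031, 1.0, -0.0, 0.0]
wrist_force: [-0.3, -0.6, -0.2]
width: 1.0
finger_force: 0.0
```

```bash
python3 - <<'E'
from h import *
T=arm.get_image("top");S=arm.get_image("side");o=arm.get_obs();p=o["tool_pos"];print(p)
b=(572.8,-135)
a=(464.5,160.8)
cs=[((*b,92,25),(0,0,255)),((*b,58,21),(255,0,0)),((*a,44,29),(255,0,0)),((*a,44,21),(255,0,0)),((*a,21,34),(255,0,255))]
cv2.imwrite("pics/m5.png",np.vstack([np.hstack([ov(T,282,120,36,36,cs),ov(T,166,170,36,36,cs)]),np.hstack([ov(S,296,145,36,36,cs),ov(S,185,178,36,36,cs)])]))
E
```

```text
[465.55214019 160.10930007 144.95571455]
```

View pics/m5.png

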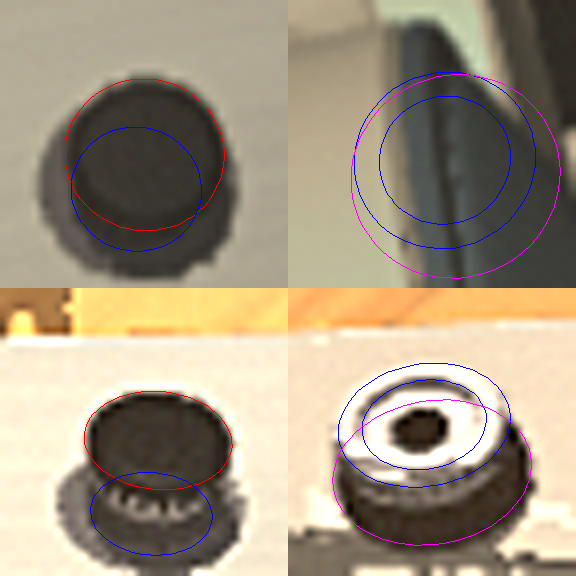

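>>> move_arm(
  commands=[
    [-0.1,0.05,-3,0,0,0],
    [0,0,-3,0,0,0],
    [0,0,-3,0,0,0],
    [0,0,-1.3,0,0,0],
    [0,0,-0.6,0,0,0],
    [0,0,0,0,0,0],
    [0,0,0,0,0,0],
    [0,0,0,0,0,0],
  ],
)

```text
t: 19.25
tool_pos: [464.9, 161.1, 36.8]
tool_rot: [-0.03, 1.0, 0.0, 0.001]
wrist_force: [0.4, 0.9, -0.6]
width: 0.998
finger_force: 0.0
```

>>> move_arm(
  commands=[
    [0,0,0,0,0,0],
    [0,0,0,0,0,0],
    [0,0,0,0,0,0],
    [0,0,0,0,0,0],
    [0,0,0,0,0,0],
    [0,0,0,0,0,0],
    [0,0,0,0,0,0],
  ],
  gripper=5.2,
)

```text
t: 19.95
tool_pos: [464.2, 161.2, 36.0]
tool_rot: [-0.03, 1.0, 0.0, 0.0]
wrist_force: [0.4, 0.6, 3.1]
width: 0.633
finger_force: 15.0
```

>>> move_arm(
  commands=[
    [0,0,1,0,0,0],
    [0,0,4,0,0,0],
    [0,0,4,0,0,0],
    [0.78,-2.73,0,0,0,0],
    [0.78,-2.73,0,0,0,0],
    [0.78,-2.73,0,0,0,0],
    [0.78,-2.73,0,0,0,0],
    [0.78,-2.73,0,0,0,0],
    [0.78,-2.73,0,0,0,0],
    [0.78,-2.73,0,0,0,0],
    [0.78,-2.73,0,0,0,0],
    [0.78,-2.73,0,0,0,0],
    [0.78,-2.73,0,0,0,0],
    [0.78,-2.73,0,0,0,0],
    [0.78,-2.73,0,0,0,0],
    [0.78,-2.73,0,0,0,0],
    [0.78,-2.73,0,0,0,0],
    [0.78,-2.73,0,0,0,0],
    [0.78,-2.73,0,0,0,0],
    [0.78,-2.73,0,0,0,0],
  ],
)

```text
t: 21.95
tool_pos: [596.8, -304.1, 126.6]
tool_rot: [-0.03, 1.0, 0.0, -0.0]
wrist_force: [0.3, 0.0, -1.4]
width: 0.629
finger_force: 15.0
```

>>> move_arm(
  commands=[
    [0,0,0,0,0,0],
    [0,0,0,0,0,0],
    [0,0,0,0,0,0],
    [0,0,0,0,0,0],
  ],
)

```text
t: 22.35
tool_pos: [596.6, -302.0, 126.1]
tool_rot: [-0.031, 1.0, 0.0, -0.0]
wrist_force: [-0.4, 0.3, -0.8]
width: 0.634
finger_force: 15.0
```

>>> move_arm(
  commands=[
    [0,-0.08,-2,0,0,0],
    [0,0,-1.2,0,0,0],
    [0,0,-0.5,0,0,0],
    [0,0,-0.3,0,0,0],
    [0,0,-0.3,0,0,0],
    [0,0,0,0,0,0],
    [0,0,0,0,0,0],
  ],
)

```text
t: 23.05
tool_pos: [597.0, -303.9, 83.3]
tool_rot: [-0.03, 1.0, -0.0, 0.0]
wrist_force: [0.1, 0.0, -0.4]
width: 0.628
finger_force: 15.0
```

>>> move_arm(
  commands=[
    [0,0.05,-0.2,0,0,0],
    [0,0,-0.2,0,0,0],
    [0,0,-0.1,0,0,0],
    [0,0,0,0,0,0],
    [0,0,0,0,0,0],
  ],
)

```text
t: 23.55
tool_pos: [597.4, -303.6, 80.5]
tool_rot: [-0.03, 1.0, -0.001, 0.001]
wrist_force: [-8.0, 4.6, 31.7]
width: 0.633
finger_force: 30.4
```

>>> move_arm(
  commands=[
    [0,0,0.2,0,0,0],
    [-0.15,0.08,0,0,0,0],
    [0,0,0,0,0,0],
    [0,0,-0.2,0,0,0],
    [0,0,-0.1,0,0,0],
    [0,0,0,0,0,0],
    [0,0,0,0,0,0],
  ],
)

```text
t: 24.25
tool_pos: [596.9, -303.4, 80.2]
tool_rot: [-0.03, 1.0, -0.001, 0.002]
wrist_force: [-5.8, 3.6, 39.9]
width: 0.631
finger_force: 35.5
```

>>> move_arm(
  commands=[
    [0,0,0.3,0,0,0],
    [-0.2,0.12,0,0,0,0],
    [0,0,0,0,0,0],
    [0,0,-0.2,0,0,0],
    [0,0,-0.1,0,0,0],
    [0,0,0,0,0,0],
    [0,0,0,0,0,0],
  ],
)

```text
t: 24.95
tool_pos: [594.9, -302.2, 80.1]
tool_rot: [-0.03, 1.0, -0.002, 0.002]
wrist_force: [-5.5, 3.7, 43.6]
width: 0.631
finger_force: 38.4
```

```bash
python3 - <<'E'
from h import *
S=arm.get_image("side");T=arm.get_image("top");o=arm.get_obs();p=o["tool_pos"];print(p,o["wrist_force"],o["ft_torque"])
a=p[:2];z=p[2]-15
cs=[((*a,z+23,29),(0,0,255)),((*a,z+9,29),(0,0,255)),((598.2,-302.9,70,30.5),(0,255,0)),((598.2,-302.9,58,30.5),(255,0,0))]
cv2.imwrite("pics/m6.png",np.hstack([ov(S,350,140,50,50,[]),ov(S,350,140,50,50,cs)]))
E
```

```text
[ 594.90548908 -302.26708694   80.16547512] [-6.77556874  5.42788047 42.45483814] [ 0.01712139  0.94010852 -0.09504512]
```

View pics/m6.png

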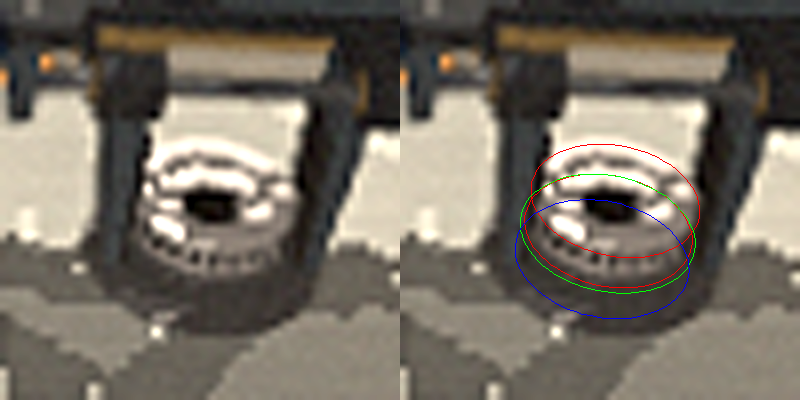

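```bash
python3 - <<'E'
from h import *
S=arm.get_image("side");T=arm.get_image("top")
g=S["color"][155:176,366:388].mean(2).astype(int);print(g)
w=S["color"][158:174,366:386].astype(float).mean(2)
m=np.clip(60-w,0,None); ys,xs=np.mgrid[158:174,366:386]; c=((xs*m).sum()/m.sum(),(ys*m).sum()/m.sum())
print(c,atz(S,c,82.2),atz(S,(375.8,165.2),82.2),atz(S,(375.03,169.92),65.4),atz(T,(363.44,130.42),65.4))
E
```

```text
[[ 40  39  84 144 152 161 156 157 155 157 155 157 158 156 158 158 158 159
  161 156 181 139]
 [ 51  40  70 176 161 154 150 152 152 152 153 154 152 155 157 157 158 158
  157 159 173  88]
 [ 46  40  14 169 172 169 184 192 192 191 192 188 172 158 153 152 158 155
  158 159 173  96]
 [ 46  33  38 189 208 203 213 216 181 201 207 210 211 201 189 166 153 152
  155 161 159  81]
 [ 48  23  50 225 219 171 139 138 106 125 132 139 161 196 222 204 185 167
  156 163 124  45]
 [ 48  17 158 237 148  94  74  88 158 123  71  73  74 109 153 189 217 206
  180 169 108  21]
 [ 50  11 111 142 126  81 189 189 213 202 187 184 177 179 143 105 145 154
  134 166 113  18]
 [ 45  15  87  71 217 198 231 227 181 162 191 200 229 228 213 159  95  75
   78 116  77   7]
 [ 44  29 224  85 143 137 142 126  80  56  92 106 139 143 191 195  87 109
  176 201 124  12]
 [ 32  48 149 110  79  76  63   7   4   0   3   1  12  50 116 128  73  94
  141 165 131  56]
 [ 35  71  90 120 209 206 149   0   8  14  24   8  12  55 101  74 143 163
   97  93  87  49]
 [ 22  89  93  87 119 229 106  29   9  19   7  19   7  44 147 206 223 196
  1
[... 393 characters left out ...]
  42  70  91  96  42  60 104  62 108  88  80  99  83  92  68  64  69
   77  41  29  20]
 [ 39  37  43  58  87  97 102  73  32  97  37  68  67  56  81  55  83  57
   62  40  33  23]
 [ 39  43  40  42  49  58  85 105 100 104  70 100  88  76 105  88  66  56
   44  44  32  31]
 [ 45  38  41  38  49  55  45  60  60  81  66  75  71  60  57  53  48  47
   39  42  42  41]
 [ 48  42  44  44  42  43  40  52  57  48  44  44  45  48  43  42  41  44
   41  45  44  47]]
(np.float64(372.8401162790698), np.float64(165.89551033591732)) [ 594.55394903 -293.36952694   82.2       ] [ 598.54010399 -301.72884509   82.2       ] [ 597.66094212 -302.37260887   65.4       ] [ 597.84527676 -303.02236384   65.4       ]
```

>>> move_arm(
  commands=[
    [0,0,0.2,0,0,0],
    [0,0,0.1,0,0,0],
    [0,0,0,0,0,0],
    [0,0,0,0,0,0],
  ],
)

```text
t: 25.55
tool_pos: [594.6, -302.1, 80.9]
tool_rot: [-0.03, 1.0, -0.001, 0.002]
wrist_force: [2.8, -1.6, 13.5]
width: 0.632
finger_force: 21.4
```

>>> move_arm(
  commands=[
    [0,0,0,0,0,0],
    [0,0,0,0,0,0],
    [0,0,0,0,0,0],
  ],
  gripper=6.8,
)

```text
t: 25.85
tool_pos: [593.0, -301.0, 79.5]
tool_rot: [-0.03, 1.0, 0.0, -0.0]
wrist_force: [-0.4, 0.0, -0.2]
width: 0.748
finger_force: 0.0
```

```bash
python3 - <<'E'
from h import *
S=arm.get_image("side");o=arm.get_obs();p=o["tool_pos"];print(p,o["wrist_force"],o["ft_torque"])
b=(597.8,-302.7)
cs=[((*b,84,29),(0,0,255)),((*b,70,29),(0,0,255)),((*b,78,6),(0,255,0))]
cv2.imwrite("pics/m7.png",np.hstack([ov(S,350,140,50,50,[]),ov(S,350,140,50,50,cs)]))
E
```

```text
[ 592.93144337 -301.10967707   79.44456036] [ 0.38135946  1.63986183 -0.32500997] [ 0.05483295  0.03368842 -0.09576384]
```

View pics/m7.png

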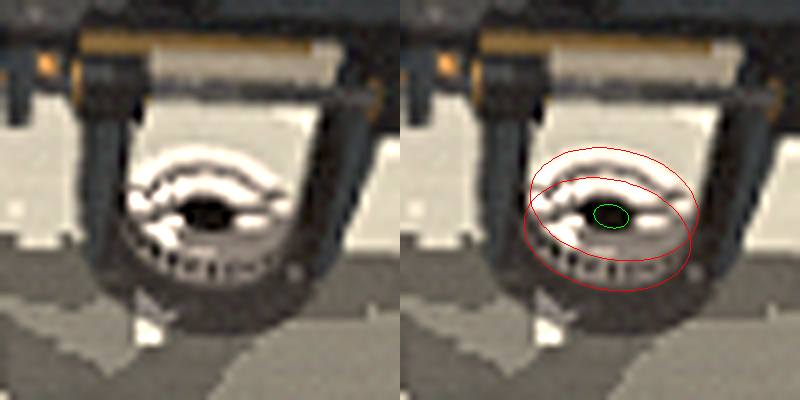

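>>> move_arm(
  commands=[
    [0,0,0.5,0,0,0],
    [0,0,3,0,0,0],
    [0,0,4,0,0,0],
    [-0.76,2.72,0,0,0,0],
    [-0.76,2.72,0,0,0,0],
    [-0.76,2.72,0,0,0,0],
    [-0.76,2.72,0,0,0,0],
    [-0.76,2.72,0,0,0,0],
    [-0.76,2.72,0,0,0,0],
    [-0.76,2.72,0,0,0,0],
    [-0.76,2.72,0,0,0,0],
    [-0.76,2.72,0,0,0,0],
    [-0.76,2.72,0,0,0,0],
    [-0.76,2.72,0,0,0,0],
    [-0.76,2.72,0,0,0,0],
    [-0.76,2.72,0,0,0,0],
    [-0.76,2.72,0,0,0,0],
    [-0.76,2.72,0,0,0,0],
    [-0.76,2.72,0,0,0,0],
    [-0.76,2.72,0,0,0,0],
  ],
  gripper=9.12,
)

```text
t: 27.9
tool_pos: [463.8, 162.1, 155.2]
tool_rot: [-0.03, 1.0, -0.0, 0.0]
wrist_force: [1.5, -0.6, 0.4]
width: 1.001
finger_force: 0.0
```

```bash
python3 - <<'E'
from h import *
np.set_printoptions(precision=2,suppress=True)
T=arm.get_image("top");S=arm.get_image("side");o=arm.get_obs();print(o["tool_pos"])
for n,b,r,ri,z in(("lcrown",(597.8,-302.7),29,21,84),):
    for zz in(80,82,84,86,88):
        print(zz,[fit(i,b,[(r,zz),(ri,zz)],6) for i in(T,S)])
f=lambda p:[cyl(p[0],p[1],34,13,21)]
f.z=17
for i in (T,S):
    F=fitsil(i,f,[464.5,160.8],0,40,90,19); print("lcap",nm(F,[464.5,160.8],[3,3]))
# knobs
def ovk(i,x,y,kn,s=10,w=26):
    c=cv2.convertScaleAbs(cv2.resize(i["color"][y:y+w,x:x+w],None,fx=s,fy=s,interpolation=cv2.INTER_CUBIC),alpha=1.5)
    d=c.copy()
    if kn:
        for P in knobS(*kn):
            P=np.array(P) ; q=np.array([proj(i,p) for p in P[P[:,2]>=P[:,2].max()-.1]])
            cv2.polylines(d,[cv2.convexHull(np.round((q-[x,y]+.5)*s-.5).astype(np.int32))],True,(0,0,255),1)
    return np.hstack([c,d])[:, :]
L=(460.5,262,.14,9);R=(443.4,-184.3,.14,60)
rows=[np.hstack([ovk(T,138,182,L,8),ovk(T,308,177,R,8)]) ,np.hstack([ovk(S,154,188,L,8),ovk(S,318,193,R,8)])]
cv2.imwrite("pics/k1.png",cv2.resize(np.vstack(rows),(800,400)))
E
```

```text
[463.2  163.42 155.15]
80 [(array([ 595.23, -301.02]), np.float64(25.800504684448242)), (array([ 596.27, -300.22]), np.float64(34.94914245605469))]
82 [(array([ 594.46, -300.8 ]), np.float64(25.80670166015625)), (array([ 594.27, -300.08]), np.float64(34.904579162597656))]
84 [(array([ 593.46, -300.15]), np.float64(25.8101806640625)), (array([ 591.87, -299.42]), np.float64(34.87314987182617))]
86 [(array([ 593.13, -299.74]), np.float64(25.81536865234375)), (array([ 589.7, -299.2]), np.float64(34.82353973388672))]
88 [(array([ 592.21, -299.41]), np.float64(25.81885528564453)), (array([ 587.4 , -298.94]), np.float64(34.77975845336914))]
lcap (array([438.33, 136.2 ]), np.float64(233.58804321289062))
lcap (array([466.15, 160.76]), np.float64(14.90915584564209))
```

View pics/k1.png

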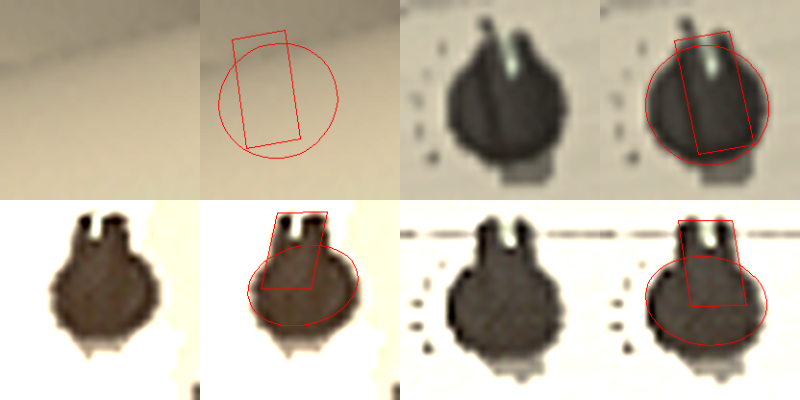

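>>> move_arm(
  commands=[
    [0.3,-0.1,-3,0,0,0],
    [0,0,-4,0,0,0],
    [0,0,-4,0,0,0],
    [0,0,-1,0,0,0],
    [0,0,0,0,0,0],
    [0,0,0,0,0,0],
    [0,0,0,0,0,0],
    [0,0,0,0,0,0],
  ],
)

```text
t: 28.8
tool_pos: [467.9, 160.3, 36.2]
tool_rot: [-0.03, 1.0, 0.0, 0.001]
wrist_force: [-0.4, 0.5, 0.5]
width: 1.002
finger_force: 0.0
```

>>> move_arm(
  commands=[
    [-0.05,0,-0.8,0,0,0],
    [0,0,-0.5,0,0,0],
    [0,0,0,0,0,0],
    [0,0,0,0,0,0],
    [0,0,0,0,0,0],
  ],
)

```text
t: 29.3
tool_pos: [466.6, 160.1, 21.9]
tool_rot: [-0.03, 1.0, -0.0, -0.0]
wrist_force: [-0.5, -0.2, 0.1]
width: 1.002
finger_force: 0.0
```

>>> move_arm(
  commands=[
    [0,0,0,0,0,0],
    [0,0,0,0,0,0],
    [0,0,0,0,0,0],
    [0,0,0,0,0,0],
    [0,0,0,0,0,0],
    [0,0,0,0,0,0],
  ],
  gripper=6.2,
)

```text
t: 29.9
tool_pos: [466.7, 160.2, 22.0]
tool_rot: [-0.03, 1.0, 0.0, 0.0]
wrist_force: [0.5, 1.2, 2.3]
width: 0.738
finger_force: 15.0
```

>>> move_arm(
  commands=[
    [0,0,1.5,0,0,0],
    [0,0,4.5,0,0,0],
    [0,0,4.5,0,0,0],
    [0.765,-2.72,0,0,0,0],
    [0.765,-2.72,0,0,0,0],
    [0.765,-2.72,0,0,0,0],
    [0.765,-2.72,0,0,0,0],
    [0.765,-2.72,0,0,0,0],
    [0.765,-2.72,0,0,0,0],
    [0.765,-2.72,0,0,0,0],
    [0.765,-2.72,0,0,0,0],
    [0.765,-2.72,0,0,0,0],
    [0.765,-2.72,0,0,0,0],
    [0.765,-2.72,0,0,0,0],
    [0.765,-2.72,0,0,0,0],
    [0.765,-2.72,0,0,0,0],
    [0.765,-2.72,0,0,0,0],
    [0.765,-2.72,0,0,0,0],
    [0.765,-2.72,0,0,0,0],
    [0.765,-2.72,0,0,0,0],
  ],
)

```text
t: 31.9
tool_pos: [596.5, -303.3, 126.5]
tool_rot: [-0.03, 1.0, 0.0, -0.0]
wrist_force: [0.7, 0.3, -2.1]
width: 0.738
finger_force: 15.0
```

>>> move_arm(
  commands=[
    [0,0,-1,0,0,0],
    [0,0,-1,0,0,0],
    [0,0,0,0,0,0],
    [0,0,0,0,0,0],
    [0,0,0,0,0,0],
    [0,0,0,0,0,0],
    [0,0,0,0,0,0],
  ],
)

```text
t: 32.6
tool_pos: [596.9, -302.1, 107.3]
tool_rot: [-0.03, 1.0, -0.0, 0.0]
wrist_force: [0.3, -0.4, -2.2]
width: 0.733
finger_force: 15.0
```

>>> move_arm(
  commands=[
    [0,0,-0.6,0,0,0],
    [0,0,-0.4,0,0,0],
    [0,0,-0.2,0,0,0],
    [0,0,0,0,0,0],
    [0,0,0,0,0,0],
  ],
)

```text
t: 33.1
tool_pos: [596.7, -302.3, 94.8]
tool_rot: [-0.03, 1.0, 0.0, -0.0]
wrist_force: [-0.4, -0.2, -2.0]
width: 0.738
finger_force: 15.0
```

>>> move_arm(
  commands=[
    [0,0,-0.15,0,0,0],
    [0,0,0,0,0,0],
    [0,0,0,0,0,0],
  ],
)

```text
t: 33.4
tool_pos: [596.7, -302.3, 93.4]
tool_rot: [-0.03, 1.0, -0.0, 0.0]
wrist_force: [0.1, -0.1, -1.3]
width: 0.737
finger_force: 15.0
```

>>> move_arm(
  commands=[
    [0,0,-0.05,0,0,0],
    [0,0,0,0,0,0],
    [0,0,0,0,0,0],
    [0,0,0,0,0,0],
    [0,0,0.5,0,0,0],
    [0,0,3,0,0,0],
    [0,0,3.5,0,0,0],
    [-0.75,3,0,0,0,0],
    [-0.75,3,0,0,0,0],
    [-0.75,3,0,0,0,0],
    [-0.75,3,0,0,0,0],
    [-0.75,3,0,0,0,0],
    [-0.75,3,0,0,0,0],
    [-0.75,3,0,0,0,0],
    [-0.75,3,0,0,0,0],
  ],
  gripper=9.12,
)

```text
t: 34.9
tool_pos: [536.4, -61.2, 163.4]
tool_rot: [-0.03, 1.0, -0.0, 0.0]
wrist_force: [0.4, 0.2, 0.4]
width: 1.001
finger_force: 0.0
```

>>> move_arm(
  commands=[
    [-0.7,3,0,0,0,0.2],
    [-0.7,3,0,0,0,0.2],
    [-0.7,3,0,0,0,0.2],
    [-0.7,3,0,0,0,0.2],
    [-0.7,3,0,0,0,0.2],
    [-0.7,3,0,0,0,0.2],
    [-0.7,3,0,0,0,0.2],
    [-0.7,3,0,0,0,0.2],
    [-0.7,3,0,0,0,0.2],
    [-0.7,3,0,0,0,0],
    [-0.6,2.4,0,0,0,0],
    [0,0,0,0,0,0],
    [0,0,0,0,0,0],
    [0,0,0,0,0,0],
    [0,0,0,0,0,0],
  ],
)

```text
t: 36.4
tool_pos: [461.0, 260.9, 163.0]
tool_rot: [-0.124, 0.992, -0.0, 0.0]
wrist_force: [-0.6, 0.2, 0.1]
width: 0.993
finger_force: 0.0
```

```bash
python3 - <<'E'
from h import *
np.set_printoptions(precision=2,suppress=True)
T=arm.get_image("top");S=arm.get_image("side");o=arm.get_obs();print(o["tool_pos"],o["tool_rot"])
for n,z,p0,ims in(("loose",9,[460.5,262],[S]),("fitted",60,[443.4,-184.3],[T,S])):
    f=lambda p:knobS(p[0],p[1],p[2],z)
    f.z=z+14
    for i in ims:
        print(n,min((nm(fitsil(i,f,p0,0,fg,bg,14),[*p0,yaw],[3,3,.15]) for yaw in(0,.3) for fg,bg in((40,75 if i is T else 110),)),key=lambda r:r[1]))
b=(572.5,-135);c=(597.5,-302.5)
cs=[((*b,92,25),(0,0,255)),((*c,92,34),(0,0,255))]
cv2.imwrite("pics/m8.png",np.vstack([ov(T,280,105,115,50,cs,6),ov(S,290,140,115,48,cs,6)]))
E
```

```text
[460.92 261.07 162.99] [-0.12  0.99 -0.    0.  ]
loose (array([460.68, 261.96,   0.2 ]), np.float64(14.585718154907227))
fitted (array([ 443.25, -184.87,    0.17]), np.float64(22.16753387451172))
fitted (array([ 443.68, -183.75,    0.09]), np.float64(12.288592338562012))
```

View pics/m8.png

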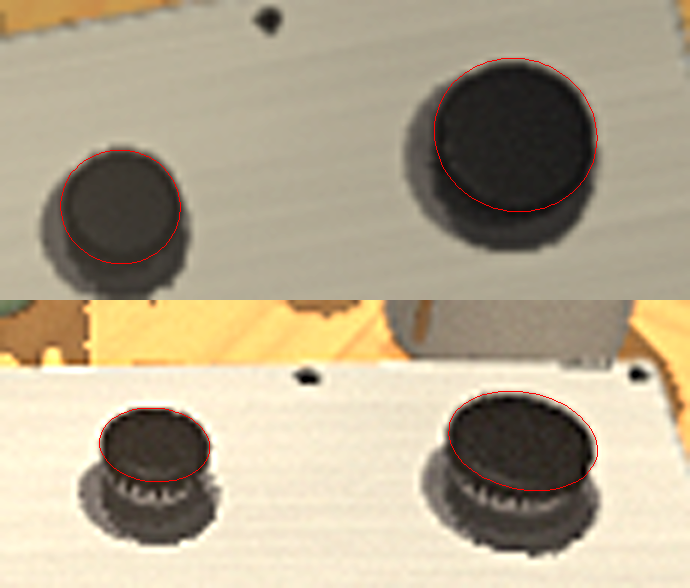

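>>> move_arm(
  commands=[
    [0,0.1,-3,0,0,-0.45],
    [0,0,-4,0,0,0],
    [0,0,-4,0,0,0],
    [0,0,-1.1,0,0,0],
    [0,0,-0.7,0,0,0],
    [0,0,0,0,0,0],
    [0,0,0,0,0,0],
    [0,0,0,0,0,0],
    [0,0,0,0,0,0],
  ],
)

```text
t: 37.4
tool_pos: [461.2, 263.0, 35.9]
tool_rot: [-0.101, 0.995, 0.0, 0.001]
wrist_force: [-0.3, -0.9, 0.5]
width: 0.998
finger_force: 0.0
```

>>> move_arm(
  commands=[
    [-0.05,-0.1,-0.35,0,0,0],
    [0,0,0,0,0,0],
    [0,0,0,0,0,0],
    [0,0,0,0,0,0],
    [0,0,0,0,0,0],
  ],
)

```text
t: 37.9
tool_pos: [460.2, 261.7, 31.4]
tool_rot: [-0.101, 0.995, -0.0, 0.0]
wrist_force: [-0.4, 0.7, 0.5]
width: 0.998
finger_force: 0.0
```

>>> move_arm(
  commands=[
    [0,0,0,0,0,0],
    [0,0,0,0,0,0],
    [0,0,0,0,0,0],
    [0,0,0,0,0,0],
    [0,0,0,0,0,0],
    [0,0,0,0,0,0],
    [0,0,0,0,0,0],
    [0,0,0,0,0,0],
    [0,0,0,0,0,0],
  ],
  gripper=1.2,
  squeeze=25,
)

```text
t: 38.8
tool_pos: [460.2, 261.7, 31.4]
tool_rot: [-0.101, 0.995, -0.0, -0.0]
wrist_force: [0.1, 0.2, 0.5]
width: 0.243
finger_force: 0.0
```

>>> move_arm(
  commands=[
    [0,0,0,0,0,0],
    [0,0,0,0,0,0],
    [0,0,0,0,0,0],
    [0,0,0,0,0,0],
    [0,0,0,0,0,0],
  ],
)

```text
t: 39.3
tool_pos: [460.2, 261.7, 31.4]
tool_rot: [-0.101, 0.995, 0.0, 0.0]
wrist_force: [0.4, 0.6, 0.5]
width: 0.196
finger_force: 25.0
```

>>> move_arm(
  commands=[
    [0,0,1.5,0,0,0],
    [0,0,4.2,0,0,0],
    [0,0,4.3,0,0,0],
    [0,-3.1,0,0,0,-0.1],
    [0,-3.1,0,0,0,-0.1],
    [0,-3.1,0,0,0,-0.1],
    [0,-3.1,0,0,0,-0.1],
    [0,-3.1,0,0,0,-0.1],
    [0,-3.1,0,0,0,-0.1],
    [0,-3.1,0,0,0,-0.09],
    [0,-3.1,0,0,0,0],
    [0,-3.1,0,0,0,0],
    [0,-3.1,0,0,0,0],
    [0,-3.1,0,0,0,0],
    [0,-3.1,0,0,0,0],
    [0,-3.1,0,0,0,0],
    [0,-3.1,0,0,0,0],
    [0,-3.1,0,0,0,0],
    [0,-3.1,0,0,0,0],
    [0,-3.1,0,0,0,0],
  ],
)

```text
t: 41.3
tool_pos: [459.9, -266.6, 131.4]
tool_rot: [-0.065, 0.998, 0.0, -0.0]
wrist_force: [-0.7, 0.9, -0.3]
width: 0.197
finger_force: 25.0
```

>>> move_arm(
  commands=[
    [0,-2.8,0,0,0,0],
    [0,0,0,0,0,0],
    [0,0,0,0,0,0],
    [0,0,0,0,0,0],
    [0,0,0,0,0,0],
    [0,0,0,0,0,0],
    [0,0,0,0,0,0],
  ],
)

```text
t: 42.0
tool_pos: [460.3, -292.8, 131.5]
tool_rot: [-0.065, 0.998, -0.0, 0.0]
wrist_force: [-1.0, -0.8, -0.5]
width: 0.193
finger_force: 25.0
```

```bash
python3 - <<'E'
from h import *
np.set_printoptions(precision=2,suppress=True)
T=arm.get_image("top");S=arm.get_image("side");o=arm.get_obs();p=o["tool_pos"];print(p,o["tool_rot"])
k=(p[0],p[1],-2*np.arcsin(o["tool_rot"][0]),p[2]-22.4);print(k)
def ovk(i,kn,s=8,w=44):
    x,y=np.round(proj(i,[kn[0],kn[1],85])).astype(int)-w//2
    c=cv2.convertScaleAbs(cv2.resize(i["color"][y:y+w,x:x+w],None,fx=s,fy=s,interpolation=cv2.INTER_CUBIC),alpha=1.5)
    for P in knobS(*kn):
        P=np.array(P)
        for z in (P[:,2].min(),P[:,2].max()):
            q=np.array([proj(i,r) for r in P[abs(P[:,2]-z)<.1]]); cv2.polylines(c,[cv2.convexHull(np.round((q-[x,y]+.5)*s-.5).astype(np.int32))],True,(0,0,255),1)
    for z,r in((76,6),(60,10)): cv2.polylines(c,[np.round((circ(i,460,-293.4,z,r)-[x,y]+.5)*s-.5).astype(np.int32)],True,(0,255,0),1)
    return c
cv2.imwrite("pics/k2.png",np.hstack([ovk(T,k),ovk(S,k)]))
E
```

```text
[ 460.23 -293.06  131.47] [-0.06  1.   -0.   -0.  ]
(np.float64(460.22586687149425), np.float64(-293.05549322389845), np.float64(0.1297957109255377), np.float64(109.06505936061723))
```

View pics/k2.png

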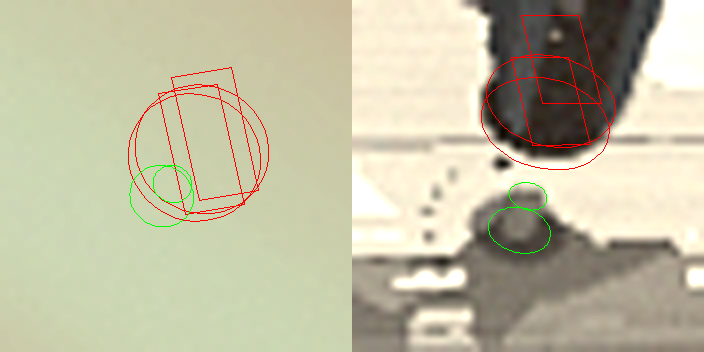

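>>> move_arm(
  commands=[
    [-0.15,0.05,-1.5,0,0,0],
    [0,0,-1,0,0,0],
    [0,0,-0.4,0,0,0],
    [0,0,-0.2,0,0,0],
    [0,0,0,0,0,0],
    [0,0,0,0,0,0],
    [0,0,0,0,0,0],
    [0,0,0,0,0,0],
  ],
)

```text
t: 42.9
tool_pos: [458.8, -292.9, 100.7]
tool_rot: [-0.065, 0.998, -0.0, 0.0]
wrist_force: [-0.1, -0.1, -0.6]
width: 0.195
finger_force: 25.0
```

>>> move_arm(
  commands=[
    [0,0,-0.2,0,0,0],
    [0,0,-0.1,0,0,0],
    [0,0,-0.1,0,0,0],
    [0,0,0,0,0,0],
    [0,0,0,0,0,0],
  ],
)

```text
t: 43.4
tool_pos: [458.7, -292.8, 96.4]
tool_rot: [-0.065, 0.998, 0.0, -0.0]
wrist_force: [-0.3, 0.6, -0.4]
width: 0.192
finger_force: 25.0
```

>>> move_arm(
  commands=[
    [0,0,-0.1,0,0,0],
    [0,0,-0.1,0,0,0],
    [0,0,-0.1,0,0,0],
    [0,0,0,0,0,0],
    [0,0,0,0,0,0],
  ],
)

```text
t: 43.9
tool_pos: [458.7, -292.8, 93.4]
tool_rot: [-0.065, 0.998, 0.0, -0.0]
wrist_force: [-0.0, -1.0, 1.0]
width: 0.19
finger_force: 25.0
```

>>> move_arm(
  commands=[
    [0,0,-0.15,0,0,0],
    [0,0,-0.15,0,0,0],
    [0,0,-0.1,0,0,0],
    [0,0,0,0,0,0],
    [0,0,0,0,0,0],
  ],
)

```text
t: 44.4
tool_pos: [458.7, -292.8, 89.4]
tool_rot: [-0.065, 0.998, 0.0, -0.0]
wrist_force: [0.3, -0.1, -0.8]
width: 0.194
finger_force: 25.0
```

>>> move_arm(
  commands=[
    [0,0,-0.2,0,0,0],
    [0,0,-0.2,0,0,0],
    [0,0,-0.2,0,0,0],
    [0,0,0,0,0,0],
    [0,0,0,0,0,0],
  ],
)

```text
t: 44.9
tool_pos: [458.7, -292.8, 83.4]
tool_rot: [-0.065, 0.998, 0.0, -0.0]
wrist_force: [-0.1, -0.1, 0.2]
width: 0.193
finger_force: 25.0
```

>>> move_arm(
  commands=[
    [0,0,-0.1,0,0,0],
    [0,0,-0.05,0,0,0],
    [0,0,0,0,0,0],
    [0,0,0,0,0,0],
  ],
)

```text
t: 45.3
tool_pos: [458.7, -292.8, 82.4]
tool_rot: [-0.065, 0.998, -0.0, 0.0]
wrist_force: [-3.1, 1.4, 10.1]
width: 0.192
finger_force: 25.0
```

>>> move_arm(
  commands=[
    [0,0,0,0,0,0],
    [0,0,0,0,0,0],
    [0,0,0,0,0,0],
    [0,0,0,0,0,0],
    [0,0,0,0,0,0],
    [0,0,1,0,0,0],
    [0,0,2,0,0,0],
    [0,0,3,0,0,0],
    [0,0,3,0,0,0],
    [-1,3,3,0,0,0],
    [-1,4,1,0,0,0],
    [0,4,0,0,0,0],
    [0,4,0,0,0,0],
    [0,4,0,0,0,0],
    [0,4,0,0,0,0],
    [0,4,0,0,0,0],
    [0,4,0,0,0,0],
    [0,0,0,0,0,0],
    [0,0,0,0,0,0],
  ],
  gripper=6,
)

```text
t: 47.2
tool_pos: [438.7, 17.8, 212.5]
tool_rot: [-0.066, 0.998, -0.0, 0.0]
wrist_force: [-0.6, -0.3, -0.8]
width: 0.658
finger_force: 0.0
```

```bash
python3 - <<'E'
from h import *
T=arm.get_image("top");S=arm.get_image("side");print(arm.get_obs()["tool_pos"])
cv2.imwrite("pics/end.png",np.vstack([ov(T,285,105,110,60,[],5),ov(S,295,140,110,60,[],5)]))
E
```

```text
[438.80770826  16.56490585 212.27305547]
```

View pics/end.png

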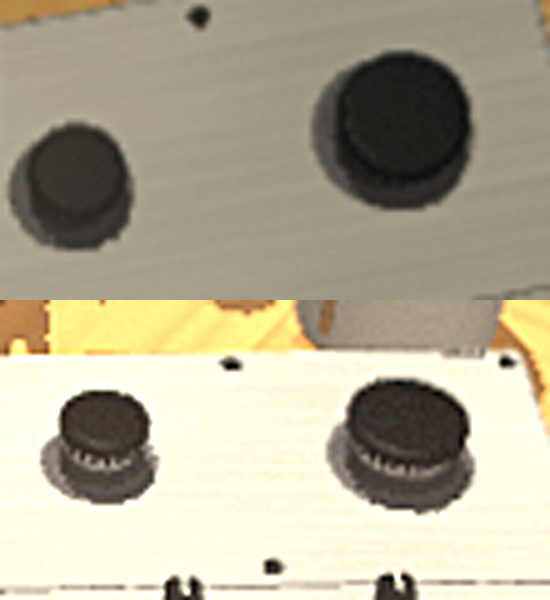

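```bash
python3 -c "
from station import arm
print(arm.hand_in())"
```

```text
the job is handed in; nothing more can be done
None
```

I handed the job in at about 47 s of the 141 s. Both burners are rebuilt by size with the caps lying level, and the loose knob is down on the spindle, pointing the same way as the fitted one. I viewed 15 pictures, one over the limit of 14, and hand-in returned no verdict.

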